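Clamp the herb jar in the one-handed jar clamp

TASK

Stand the yellow-capped herb jar upright on the board between the jaws of the jar clamp and let go of it; then turn the orange knob clockwise, going along with its carriage, until the sprung jaw holds the jar firmly but gently against the V stop: a squeeze of about 10 N, never more than 18 N. Turn by the knob only, do not push on the white carriage itself, let go at the end, and leave the jam jar, the salt shaker and the egg timer where they stand.

Things in the scene. Friction and masses are not known exactly. Their poses are not given: they have to be found in the camera images.
- clamp: the fixed jar clamp: wooden board 280 x 104 mm, top 14 mm over the worktop; origin on the worktop under its centre, +x = feed direction (carriage to stop), z up. At the +x end a grey stop (top at 72 mm) with a shallow rubber V. The stop's setting varies by 10 mm and is not reported: the jar pressed home in the V has its centre anywhere from 60 to 72 mm ahead of the origin, at y = 0
- clamp_seat (a point): point on the board's top (z = 14 mm) 56 mm ahead of the clamp's origin, at y = 0: a jar stood here with its centre on this point is clear of both jaws at the start (of the jaw by at least 11 mm, of the stop by 4 to 14 mm)
- jaw_block: white block 66 x 92 mm, 28 mm high (top 56 mm over the worktop) that slides on the board along the clamp's +x; origin at the centre of its underside. A rubber pad (36 mm wide, 27 to 57 mm over the worktop) stands ahead of it on a rod, its face 89 mm ahead of this origin. The pad is sprung: it yields 1 mm for each 4 N, 7 mm at most
- knob_grip (a point): point on the knob's upright axis, half-way up its bar, 83.5 mm over the worktop, right above the origin of the white block. The orange bar is 14 mm thick, 42 mm long, from 61 to 103 mm over the worktop, on a black disc of 46 mm diameter (top 61 mm). The bar lies along this point's own x axis
- feed_knob (a joint): turn of the knob, rad, clockwise from above, 0 to 4.3; at 0 the bar lies along the clamp's x and the pad's face is 14 mm ahead of the clamp's origin. A rack and pinion: each rad carries block, pad and knob 12 mm along the clamp's +x. Steady friction of about 0.16 N m keeps it where it is left; each newton of squeeze adds 0.012 N m
- jar_mid (a point): centre, half-way up, of the yellow-capped herb jar: yellow cap, clear body with a green label, 42 mm thick, 106 mm high, about 0.1 kg, standing upright and loose. Where it stands and where the jam jar stands may be swapped
- seed_jar: the same jar; origin at the centre of its underside
- jam_jar: jam jar with a white lid, 68 mm thick, 84 mm high, loose bystander; origin at the centre of its underside
- salt_shaker: salt shaker, clear with a grey cap, 44 mm thick, 90 mm high, loose bystander; origin at the centre of its underside
- egg_timer: egg timer with a red top, 56 mm thick, 56 mm high, loose bystander; origin at the centre of its underside
Mind the look-alikes: they are no part of the job. What is shaped like the seed_jar but pink is not meant.

How it is judged:
On the way, in this order (a step that is already met when the one before it is completed fails the run):
1. the jar stands upright on the board between the jaws, let go, not yet clamped (x of jar_mid in the frame of clamp between 0.032 and 0.075 m and y of jar_mid in the frame of clamp between -0.015 and 0.015 m and z of jar_mid in the frame of clamp below 0.073 m and angle between seed_jar's own z axis and vertical below 0.1 rad and contact force between the fingers and seed_jar below 0.1 N and contact force between jaw_block and seed_jar below 3 N), for 0.1 s.
2. the jaw squeezes the jar with more than 5 N (contact force between jaw_block and seed_jar above 5 N), for 0.2 s.
At the end, for the whole second after the job is handed in: the jar stands on the board, within 0.1 rad of upright and 5 mm of the clamp's middle line, at rest against the V stop, and the jaw squeezes it with 5 to 16 N (contact force between jaw_block and seed_jar between 5 and 16 N and x of jar_mid in the frame of clamp between 0.055 and 0.075 m and y of jar_mid in the frame of clamp between -0.005 and 0.005 m and z of jar_mid in the frame of clamp below 0.073 m and angle between seed_jar's own z axis and vertical below 0.1 rad and linear speed of seed_jar below 0.01 m/s); the robot touches nothing.
It fails at once if the jaw squeezes the jar with more than 18 N (contact force between jaw_block and seed_jar above 18 N).
It fails at once if the fingers push on the white carriage block or the jaw with more than 8 N (contact force between the fingers and jaw_block above 8 N).
It fails at once if the jar is tipped by more than 0.6 rad (angle between seed_jar's own z axis and vertical above 0.6 rad).
It fails at once if the jam jar, the salt shaker or the egg timer is moved by more than 20 mm (distance of any of jam_jar, salt_shaker, egg_timer from where it was at the start of the episode above 0.02 m).
It also fails if it takes over 72 s, if anything falls off the work surface, if the arm or the gripper's body presses on something with over 40 N, if the wrist force passes 120 N, or if a joint passes its speed limit or range.

ROBOT

A 7-joint arm with a two-finger parallel gripper is mounted at the origin on a cart in front of the work surface, level with it; the furniture and walls round the work are solid. World frame = base frame: x ahead of the robot, y to its left, z up, the work surface at z = 0. Lengths are in m, angles in rad, forces in N, time in s.
With the tool pointing down it reaches from about 0.4 to 0.85 m from the base axis. Payload 4.5 kg.
Tool frame: the origin (TCP) lies at the centre of the arm's flange, where the gripper is bolted on; the fingertips stand r.tcp_to_tips ahead of it and the grasp point (between the pads) lies 147 mm ahead of it (r.tcp_to_tips is the distance from the TCP to the fingertips, in m); x points along the fingers, y is the direction in which the jaws open and shut, and the axes are right-handed (so a half turn about x gives the same grasp; the last joint's range is limited). The gripper opens to 88 mm and grips with 3 to 60 N. Pads are 18 mm wide; open, the fingers measure 123 mm over their backs; the gripper's body (75 mm by 187 mm) begins 45 mm behind the grasp point.
Start: joints at [1.154, 0.689, -0.195, 1.565, 0.157, 0.902, -0.215], TCP at [0.272, -0.563, 0.405] pointing down, gripper open.
Joint ranges: [-3.01, 3.01], [-0.46, 2.08], [-1.47, 1.51], [0.13, 2.56], [-1, 4.14], [0.04, 2.09], [-2.66, 2.66]. Speed limits (rad/s): [2.57, 2.57, 3.14, 3.14, 3.14, 3.14, 3.14].

INTERFACE

Orientations are given as a unit quaternion [x, y, z, w].
In Python, from plant import r, eyes gives the robot as it stands.
- The arm moves only by the tool carry_out, never from a script. Its argument "targets" is text: rows parted by semicolons, each of 5 numbers parted by spaces: the opening, from 0 (shut) to 1 (fully open), then the shift along the tool's x, y, z in mm, then the turn about the tool's x in rad. A call has 1 to 20 rows; each row shifts and turns the commanded pose from where the row before left it, along the tool's axes as they then stand; what a row does not reach is not made up. A row lasts 1/12 s, in which the tool goes at most 41.7 mm and 7.16 degrees, less where a joint would pass 70% of its speed; a pose out of reach is approached as far as the arm can. A call is refused whole if a number of a shift passes 41.7 or a number of a turn 0.125, either way. A call with a gripper value outside its range is refused whole. The fingers move at their own pace and stop on an object; "force" is the grip in N (left out, the last holds). Time passes only in rows, so rows that do not move let the fingers close. It gives the time, the measured TCP pose, the force and the opening at its end, in the units of the state.
- r.get_state(): the state, without advancing time (a new reading comes with each control period).
- eyes.snapshot(name): name is "scene" or "top" or "wrist"; returns (picture, depth): 420x560x3 uint8, blue, green, red; 420x560 float32, m along the optical axis (not along the pixel's ray), 0 where there is no reading.
- eyes.camera_params(name): a dict with "intrinsics" (3x3 intrinsics, pixels), "dist_coeffs" ([k1, k2, p1, p2, k3] as OpenCV has them; the pictures are not rectified), "rvec" (rotation vector, rad) and "tvec" (3), from world to camera coordinates, as OpenCV has them; the wrist camera has in their place "T_tool_cam" (4x4, takes a point from camera to tool coordinates, whose origin is the TCP and whose axes are the tool frame's). Camera axes: x right, y down, z forward; pixel columns grow to the right and rows downward; lengths in m; the calibration is good to about 2 mm. A picture is of the moment at which its call begins: read the wrist's pose just before it. camera_params takes no time and is no camera call.
- r.finish_job(): hands the job in, once; it reports no verdict.
The state is a dict: "clock": time; "q": joint angles; "qd": joint speeds; "joint_torque": joint torques, N m; "tool_pos": TCP position; "eef_rot": TCP orientation; "contact_force": force on the tool from outside, world axes, zero at the start; "moment": the same for the moment, N m; "opening": opening from 0.0 (shut) to 1.0 (fully open).
Only numpy, scipy, OpenCV 4.12 (cv2) and the standard library are available. Lean on these libraries where they do the work, as an engineer would, in place of code of your own. Each camera call takes 0.05 s, during which the arm holds its last target.

## Working session

There is one attempt and no reset: what is moved stays moved. The work goes in short steps, Python scripts to look and compute and a tool call to move; the robot and the scene stay as the last step left them, time stands still between calls to the robot, and variables do not carry over. Pictures are saved under pics/ and viewed, and the job is handed in when it is done.

Besides the shell and the picture viewer there is one more tool, called after "Emit:" in YAML: its name, and indented under it one key for each argument. carry_out: Moves the arm, as the interface text tells. Its arguments: {"type":"object","properties":{"targets":{"type":"string"},"force":{"type":"number"}},"required":["targets"]}

```bash
ls; mkdir -p pics; python3 - <<'E'
from plant import r, eyes
import cv2,numpy as np
s=r.get_state(); print(s, r.tcp_to_tips)
for n in ("scene","top","wrist"):
    p,d=eyes.snapshot(n); cv2.imwrite(f"pics/{n}0.png",p); np.save(f"pics/{n}0.npy",d); print(n,eyes.camera_params(n))
E
```

```text
pics
{'clock': 0.0, 'q': array([ 1.1538323 ,  0.68996255, -0.19451594,  1.56633389,  0.15730275,
        0.90248564, -0.2150795 ]), 'qd': array([-7.25902852e-04, -3.20174384e-04, -1.00503230e-03, -1.67638051e-03,
       -5.10899218e-06,  1.74279515e-04,  1.50950751e-03]), 'joint_torque': array([-8.10947877e-04, -5.27576745e+01, -1.26721054e+00, -1.53431797e+01,
       -5.27002453e-02,  6.59472644e-03,  1.74045458e-04]), 'tool_pos': array([ 0.27211781, -0.56229066,  0.40392589]), 'eef_rot': array([-0.6890275 , -0.1586675 ,  0.68940147, -0.15745268]), 'contact_force': array([-0.16275009,  0.08000101, -0.6643096 ]), 'moment': array([-0.04027592,  0.02757016,  0.0047759 ]), 'opening': 1.002073511819625} 0.166
scene {'intrinsics': array([[425.62550906,   0.        , 278.78904119],
       [  0.        , 425.62550906, 202.3055738 ],
       [  0.        ,   0.        ,   1.        ]]), 'dist_coeffs': array([-0.12266586,  0.        ,  0.        ,  0.        ,  0.        ]), 'rvec': array([ 1.11909124, -2.43954705,  0.94100287]), 'tvec': array([0.37931717, 0.3949563 , 0.66574628])}
top {'intri
[... 284 characters left out ...]
7354229,  0.1136084 ]), 'tvec': array([-0.00849745,  0.59334246,  1.04395068])}
wrist {'intrinsics': array([[317.9052054 ,   0.        , 277.93146986],
       [  0.        , 317.9052054 , 207.28076878],
       [  0.        ,   0.        ,   1.        ]]), 'dist_coeffs': array([-0.01966395,  0.        ,  0.        ,  0.        ,  0.        ]), 'T_tool_cam': array([[ 4.67785212e-04, -3.04175422e-01,  9.52615921e-01,
         1.91460933e-02],
       [ 9.99999803e-01, -2.57219732e-04, -5.73184878e-04,
         1.05937009e-03],
       [ 4.19380364e-04,  9.52616001e-01,  3.04175242e-01,
        -7.96745940e-02],
       [ 0.00000000e+00,  0.00000000e+00,  0.00000000e+00,
         1.00000000e+00]])}
```

View pics/scene0.png

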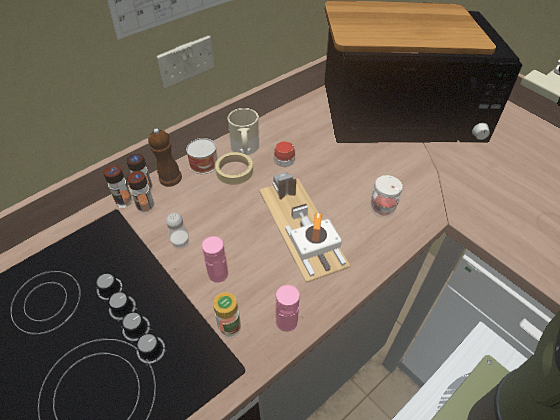

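View pics/top0.png

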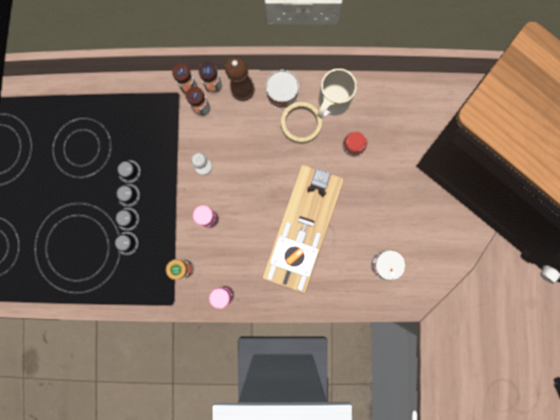

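View pics/wrist0.png

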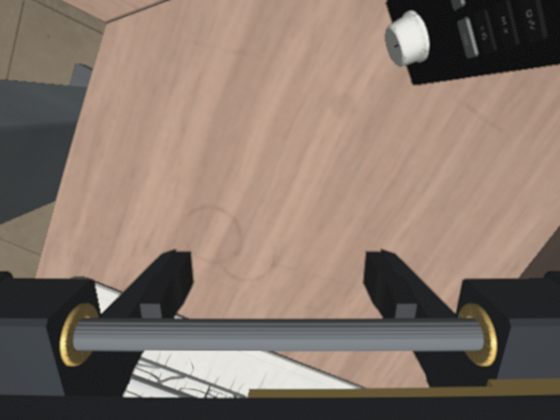

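```bash
cat > h.py <<'E'
import numpy as np,cv2
from scipy.spatial.transform import Rotation as R
from plant import r,eyes
def cloud(name,d,st=None):
    c=eyes.camera_params(name);K=c['intrinsics'];D=c['dist_coeffs']
    v,u=np.mgrid[0:420,0:560]
    n=cv2.undistortPoints(np.stack([u.ravel(),v.ravel()],1).astype(float)[:,None],K,D)[:,0]
    P=np.c_[n,np.ones(len(n))]*d.reshape(-1,1)
    if name=='wrist':
        T=c['T_tool_cam'];P=P@T[:3,:3].T+T[:3,3]
        P=R.from_quat(st['eef_rot']).apply(P)+st['tool_pos']
    else:
        M=cv2.Rodrigues(c['rvec'])[0];P=(P-c['tvec'])@M
    P[d.ravel()<=0]=np.nan
    return P.reshape(420,560,3)
def proj(name,P,st=None):
    c=eyes.camera_params(name)
    P=np.atleast_2d(P).astype(float)
    return cv2.projectPoints(P,c['rvec'],c['tvec'],c['intrinsics'],c['dist_coeffs'])[0][:,0]
E
python3 - <<'E'
from h import *
for n,pts in (("top",[(176,269),(204,216),(220,298),(390,265),(201,160),(355,143),(294,256),(320,176),(300,90)]),("scene",[(225,300),(287,293),(213,243),(388,185),(174,217),(284,148),(318,222),(285,178)])):
    C=cloud(n,np.load(f"pics/{n}0.npy"))
    print(n)
    for u,v in pts: print((u,v),np.nanmedian(C[v-2:v+3,u-2:u+3].reshape(-1,3),0).round(4))
p=cv2.imread('pics/top0.png');s=cv2.imread('pics/scene0.png')
a=cv2.resize(p[150:310,150:350],(800,600)[:0] or None,fx=4,fy=3.7,interpolation=cv2.INTER_CUBIC)
cv2.imwrite('pics/crop_top.png',a[:600])
cv2.imwrite('pics/crop_sc.png',cv2.resize(s[160:350,180:380],None,fx=3.1,fy=3.1,interpolation=cv2.INTER_CUBIC))
E
```

```text
top
(176, 269) [0.4633 0.2215 0.1055]
(204, 216) [0.5747 0.1637 0.1048]
(220, 298) [0.4036 0.1279 0.105 ]
(390, 265) [ 0.471  -0.2325  0.0827]
(201, 160) [0.6984 0.1754 0.0873]
(355, 143) [ 0.7446 -0.1654  0.0546]
(294, 256) [ 0.491  -0.0258  0.1019]
(320, 176) [ 0.6678 -0.0849  0.0604]
(300, 90) [ 8.883e-01 -4.380e-02 -4.000e-04]
scene
(225, 300) [0.4661 0.2212 0.1058]
(287, 293) [0.4076 0.1312 0.1066]
(213, 243) [0.5798 0.1665 0.1062]
(388, 185) [ 0.4733 -0.2291  0.0842]
(174, 217) [0.7001 0.1833 0.0881]
(284, 148) [ 0.7446 -0.1584  0.0538]
(318, 222) [ 0.4891 -0.0241  0.1028]
(285, 178) [ 0.6481 -0.0771  0.0718]
```

View pics/crop_top.png

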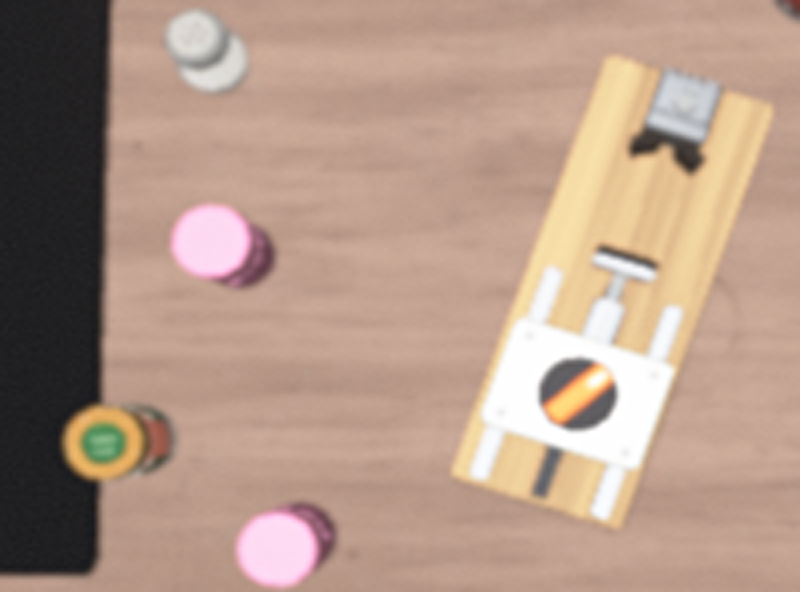

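View pics/crop_sc.png

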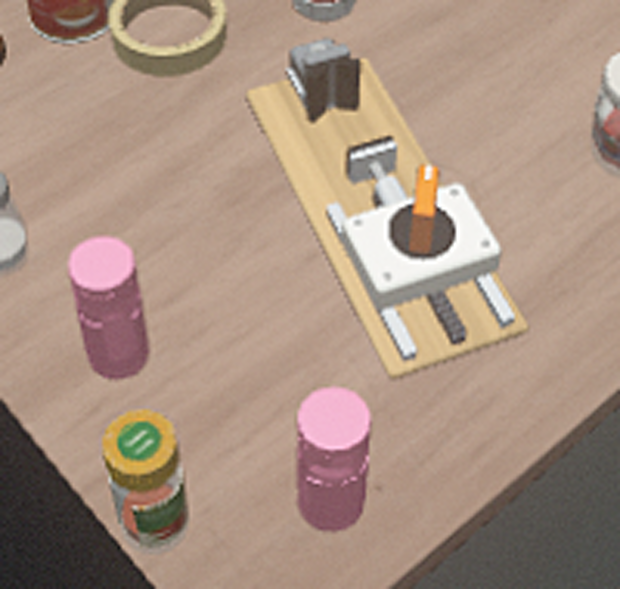

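```bash
python3 - <<'E'
from h import *
for n in ("top","scene"):
    C=cloud(n,np.load(f"pics/{n}0.npy")); im=cv2.imread(f"pics/{n}0.png")
    hsv=cv2.cvtColor(im,cv2.COLOR_BGR2HSV)
    box=(C[...,0]>0.38)&(C[...,0]<0.72)&(C[...,1]>-0.16)&(C[...,1]<0.06)
    z=C[...,2]
    b=box&(z>0.008)
    rect=cv2.minAreaRect((C[b][:,:2]*1000).astype(np.float32)); print(n,'board',rect)
    print(cv2.boxPoints(rect))
    bl=box&(z>0.052)&(z<0.060)&(C[...,0]<0.56)
    rr=cv2.minAreaRect((C[bl][:,:2]*1000).astype(np.float32));print('block',rr, np.median(z[bl]))
    br=box&(z>0.095)&(z<.11); rr=cv2.minAreaRect((C[br][:,:2]*1000).astype(np.float32));print('bar',br.sum(),rr,np.median(z[br]))
    jr=(abs(C[...,0]-.465)<.04)&(abs(C[...,1]-.221)<.04)&(z>.098)
    print('jar',jr.sum(),cv2.minEnclosingCircle((C[jr][:,:2]*1000).astype(np.float32)),np.median(z[jr]))
E
```

```text
top board ((553.8502197265625, -48.02021789550781), (104.04845428466797, 286.04693603515625), 70.92730712890625)
[[ 401.67822   -50.453144]
 [ 672.0226   -143.92398 ]
 [ 706.0222    -45.58729 ]
 [ 435.67786    47.883545]]
block ((512.7957153320312, -33.76040267944336), (91.7606430053711, 109.90760040283203), 71.03052520751953) 0.055661295385125105
bar 131 ((491.4815368652344, -26.50772476196289), (13.76779842376709, 40.642974853515625), 41.058982849121094) 0.10204163237002363
jar 314 ((462.3855285644531, 222.32875061035156), 20.828325271606445) 0.10506640727116871
scene board ((558.590576171875, -46.4471435546875), (104.26382446289062, 282.52557373046875), 71.03861236572266)
[[ 408.05377   -49.84962 ]
 [ 675.24884  -141.65091 ]
 [ 709.1274    -43.044666]
 [ 441.9323     48.756622]]
block ((502.01715087890625, -26.56534194946289), (91.85394287109375, 86.87397003173828), 70.96591186523438) 0.05577023954170742
bar 123 ((492.3809509277344, -24.022127151489258), (13.876630783081055, 43.654090881347656), 41.075172424316406) 0.10247967288250953
jar 447 ((463.4749450683594, 224.13687133789062), 21.40791130065918) 0.10558138095998224
```

```bash
cat >> h.py <<'E'
def plan(pos,yaw_deg=None,st=None):
    """shift in tool axes (mm) and turn about tool x (rad) to reach TCP pos with tool y at yaw (mod pi)"""
    st=st or r.get_state(); Rt=R.from_quat(st['eef_rot'])
    m=Rt.as_matrix(); y=np.degrees(np.arctan2(m[1,1],m[0,1]))
    print('clk',round(st['clock'],2),'pos',st['tool_pos'].round(4),'x',m[:,0].round(4),'yaw',y.round(2),'q',st['q'].round(2),'op',round(st['opening'],3),'F',st['contact_force'].round(2),'M',st['moment'].round(3))
    if pos is not None: print('shift mm',(Rt.inv().apply(np.array(pos)-st['tool_pos'])*1000).round(1))
    if yaw_deg is not None:
        d=(y-yaw_deg+90)%180-90
        print('turn(rad) ',np.radians(d).round(4), 'alt',(np.radians(d)-np.sign(d)*np.pi).round(3))
E
python3 -c "
from h import *
plan((.463,.223,.32),70.96)"
```

```text
clk 0.15 pos [ 0.2722 -0.5623  0.4041] x [-7.0e-04  1.2e-03 -1.0e+00] yaw -64.17 q [ 1.15  0.69 -0.19  1.57  0.16  0.9  -0.22] op 0.999 F [-0.82 -0.46  0.95] M [-0.046 -0.011  0.01 ]
shift mm [  84.9 -623.6 -514. ]
turn(rad)  0.7832 alt -2.358
```

```bash
python3 -c "
from h import *
plan((.46,-.15,.38))
m=R.from_quat(r.get_state()['eef_rot']).as_matrix()
print(m.T@np.array([.003,.373,-.05])*1000)"
```

```text
clk 0.15 pos [ 0.2722 -0.5623  0.4041] x [-7.0e-04  1.2e-03 -1.0e+00] yaw -64.17 q [ 1.15  0.69 -0.19  1.57  0.16  0.9  -0.22] op 0.999 F [-0.82 -0.46  0.95] M [-0.046 -0.011  0.01 ]
shift mm [  24.5 -289.3 -348.7]
[  50.45064183 -334.34639506 -165.24291468]
```

Emit:
carry_out:
  targets: "1 2 -16 -19 0; 1 2 -24 -29 0; 1 2 -24 -29 0; 1 2 -24 -29 0; 1 2 -24 -29 0; 1 2 -24 -29 0; 1 2 -24 -29 0; 1 2 -24 -29 0; 1 2 -24 -29 0; 1 2 -24 -29 0; 1 2 -24 -29 0; 1 2 -32 -30 0; 1 5 -33 -16.5 0; 1 5 -33 -16.5 0; 1 5 -33 -16.5 0; 1 5 -33 -16.5 0; 1 5 -33 -16.5 0; 1 5 -33 -16.5 0; 1 5 -33 -16.5 0; 1 5 -33 -16.5 0"
  force: 12

```text
clock: 1.82
tool_pos: [0.4548, 0.1392, 0.3405]
eef_rot: [-0.689, -0.158, 0.689, -0.158]
contact_force: [1.6, 0.3, -0.2]
opening: 0.999
```

Emit:
carry_out:
  targets: "1 0 0 0 -0.124; 1 0 0 0 -0.124; 1 0 0 0 -0.124; 1 0 0 0 -0.124; 1 0 0 0 -0.124; 1 0 0 0 -0.124; 1 0 0 0 -0.124; 1 0 0 0 -0.124; 1 0 0 0 -0.124; 1 0 0 0 -0.124; 1 0 0 0 -0.124; 1 0 0 0 -0.124; 1 0 0 0 -0.124; 1 0 0 0 -0.124; 1 0 0 0 -0.124; 1 0 0 0 -0.124; 1 0 0 0 -0.124; 1 0 0 0 -0.124; 1 0 0 0 -0.124; 1 0 0 0 0"

```text
clock: 3.48
tool_pos: [0.4551, 0.137, 0.3405]
eef_rot: [0.117, 0.698, -0.117, 0.697]
contact_force: [-0.2, 0.4, -0.0]
opening: 1.001
```

```bash
python3 - <<'E'
from h import *
plan((.463,.223,.30),70.96)
s=r.get_state(); p,d=eyes.snapshot('wrist'); cv2.imwrite('pics/w1.png',p)
C=cloud('wrist',d,s); z=C[...,2]
for nm,(x,y) in dict(jar=(.463,.223),pink2=(.405,.13)).items():
    j=(abs(C[...,0]-x)<.04)&(abs(C[...,1]-y)<.04)&(z>.09)&(z<.12)
    if j.sum()>5: print(nm,j.sum(),cv2.minEnclosingCircle((C[j][:,:2]*1000).astype(np.float32)),np.median(z[j]))
E
```

```text
clk 3.48 pos [0.4551 0.137  0.3405] x [-7.e-04  2.e-04 -1.e+00] yaw 70.97 q [ 0.05  0.69 -0.72  2.06  0.74  0.67  0.08] op 1.001 F [-0.24  0.39 -0.  ] M [ 0.038 -0.162  0.008]
shift mm [ 40.5  83.8 -20.6]
turn(rad)  0.0002 alt -3.141
jar 2943 ((464.2823791503906, 222.27194213867188), 21.182411193847656) 0.10625553697676446
pink2 2876 ((405.0609130859375, 130.22259521484375), 20.7036075592041) 0.10643400672393312
```

View pics/w1.png

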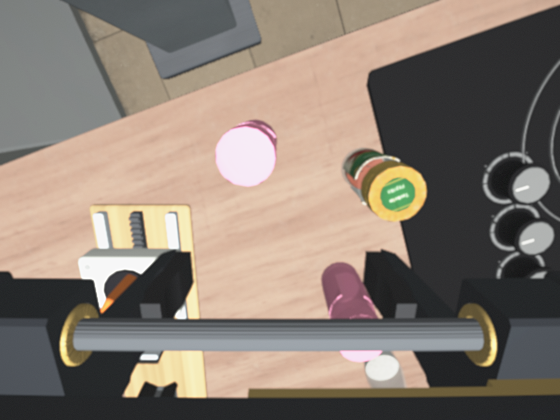

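Emit:
carry_out:
  targets: "1 0 28 -6 0; 1 0 28 -7 0; 1 0 27.2 -6 0; 1 15 0 0 0; 1 25 0 0 0; 1 25 0 0 0; 1 20 0 0 0; 1 15 0 0 0; 1 0 0 0 0"

```text
clock: 4.28
tool_pos: [0.4638, 0.2217, 0.2384]
eef_rot: [0.117, 0.698, -0.12, 0.696]
contact_force: [0.2, 0.4, -0.2]
opening: 1.001
```

```bash
python3 - <<'E'
from h import *
plan((.464,.222,.217),70.96)
s=r.get_state(); p,d=eyes.snapshot('wrist'); cv2.imwrite('pics/w2.png',p)
C=cloud('wrist',d,s); z=C[...,2]
j=(abs(C[...,0]-.464)<.03)&(abs(C[...,1]-.222)<.03)&(z>.10)&(z<.115)
print(j.sum(),cv2.minEnclosingCircle((C[j][:,:2]*1000).astype(np.float32)),np.median(z[j]))
E
```

```text
clk 4.28 pos [0.4638 0.2217 0.2384] x [-0.0036 -0.0032 -1.    ] yaw 70.66 q [-0.21  0.87 -0.54  2.01  0.91  0.52 -0.19] op 1.001 F [ 0.21  0.44 -0.22] M [-0.004 -0.149 -0.042]
shift mm [21.4  0.5  0.2]
turn(rad)  -0.0052 alt 3.136
5248 ((463.66015625, 222.42739868164062), 20.439077377319336) 0.10633549888472126
```

View pics/w2.png

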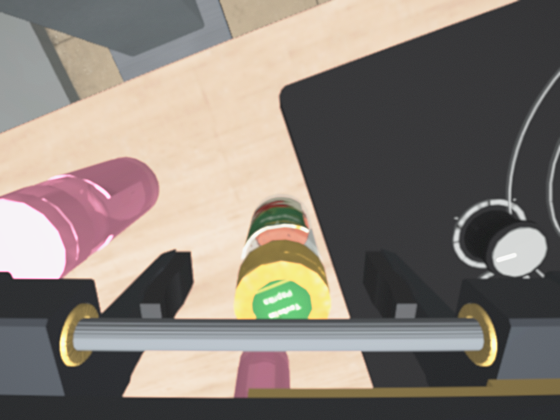

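Emit:
carry_out:
  targets: "1 11 0.5 0 0; 1 10 0 0 0; 1 0 0 0 0; 0.4 0 0 0 0; 0.4 0 0 0 0; 0.4 0 0 0 0; 0.4 0 0 0 0; 0.4 0 0 0 0; 0.4 0 0 0 0; 0.4 0 0 0 0; 0.4 0 0 0 0; 0.4 0 0 0 0; 0.4 0 0 0 0"
  force: 15

```text
clock: 5.42
tool_pos: [0.4647, 0.2226, 0.2199]
eef_rot: [0.118, 0.697, -0.118, 0.697]
contact_force: [0.2, -0.2, 2.4]
opening: 0.465
```

```bash
python3 - <<'E'
from h import *
plan((.609,-.0655,.32),70.96)
E
```

```text
clk 5.42 pos [0.4647 0.2226 0.2199] x [ 2.e-04 -2.e-04 -1.e+00] yaw 70.81 q [-0.24  0.9  -0.5   2.01  0.96  0.48 -0.23] op 0.465 F [ 0.18 -0.23  2.39] M [-0.062 -0.071  0.019]
shift mm [-100.  -224.7  231. ]
turn(rad)  -0.0026 alt 3.139
```

Emit:
carry_out:
  targets: "0.4 -12 0 0 0; 0.4 -25 0 0 0; 0.4 -30 0 0 0; 0.4 -30 0 0 0; 0.4 -25 0 0 0; 0.4 0 -12 12 0; 0.4 0 -22 22 0; 0.4 0 -26 27 0; 0.4 0 -26 27 0; 0.4 0 -26 27 0; 0.4 0 -26 27 0; 0.4 0 -26 27 0; 0.4 0 -26 26 0; 0.4 0 -22 22 0; 0.4 0 -11 11 0; 0.4 0 0 0 0; 0.4 0 0 0 0"

```text
clock: 6.83
tool_pos: [0.6064, -0.0635, 0.3412]
eef_rot: [0.119, 0.698, -0.118, 0.697]
contact_force: [0.1, 0.2, -0.4]
opening: 0.468
```

```bash
python3 - <<'E'
from h import *
plan((.6075,-.0650,.234),70.96)
p,d=eyes.snapshot('top'); cv2.imwrite('pics/t3.png',p[140:320,180:400].repeat(3,0).repeat(3,1))
p,d=eyes.snapshot('scene'); cv2.imwrite('pics/s3.png',p)
plan(None)
E
```

```text
clk 6.83 pos [ 0.6064 -0.0635  0.3412] x [-1.1e-03  6.0e-04 -1.0e+00] yaw 70.71 q [ 0.44  0.85 -0.76  1.66  0.7   0.93  0.64] op 0.468 F [ 0.11  0.19 -0.39] M [ 0.095 -0.079  0.012]
shift mm [107.2  -1.1   1.6]
turn(rad)  -0.0044 alt 3.137
clk 6.93 pos [ 0.6061 -0.061   0.3418] x [-8.0e-04  1.5e-03 -1.0e+00] yaw 70.98 q [ 0.43  0.84 -0.77  1.66  0.7   0.93  0.64] op 0.468 F [-0.86  0.58 -1.16] M [ 0.058 -0.143 -0.023]
```

View pics/s3.png

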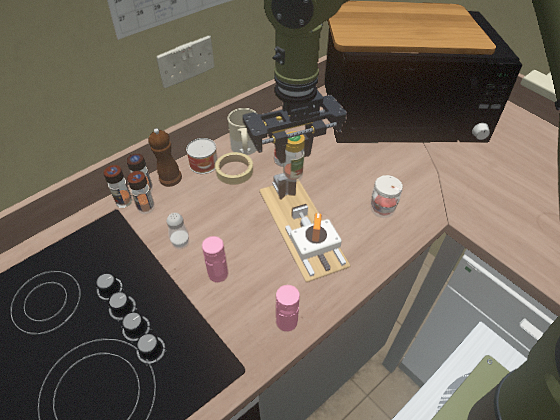

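Emit:
carry_out:
  targets: "0.4 20 -1 1 0; 0.4 25 -1 1 0; 0.4 25 0 0 0; 0.4 18 0 0 0; 0.4 9 0 0 0; 0.4 3 0 0 0; 0.4 0 0 0 0; 0.4 0 0 0 0"

```text
clock: 7.6
tool_pos: [0.6083, -0.0645, 0.243]
eef_rot: [0.118, 0.697, -0.117, 0.698]
contact_force: [0.4, 0.2, -0.7]
opening: 0.465
```

```bash
python3 - <<'E'
from h import *
plan((.6075,-.0650,.234),70.96)
p,d=eyes.snapshot('scene'); cv2.imwrite('pics/s4.png',p[130:290,220:380].repeat(3,0).repeat(3,1))
s=r.get_state();
p,d=eyes.snapshot('wrist'); cv2.imwrite('pics/w4.png',p)
plan((.6075,-.0650,.234),70.96)
E
```

```text
clk 7.6 pos [ 0.6083 -0.0645  0.243 ] x [ 1.7e-03  5.0e-04 -1.0e+00] yaw 70.88 q [ 0.39  0.97 -0.67  1.71  0.83  0.77  0.54] op 0.465 F [ 0.41  0.19 -0.71] M [ 0.014 -0.144  0.029]
shift mm [ 8.9 -0.7 -0.7]
turn(rad)  -0.0015 alt 3.14
clk 7.7 pos [ 0.6085 -0.065   0.2432] x [ 2.3e-03  2.0e-04 -1.0e+00] yaw 70.83 q [ 0.39  0.97 -0.67  1.71  0.83  0.77  0.54] op 0.464 F [-0.36 -0.18 -1.19] M [ 0.043 -0.173 -0.035]
shift mm [ 9.2 -0.3 -0.9]
turn(rad)  -0.0022 alt 3.139
```

View pics/s4.png

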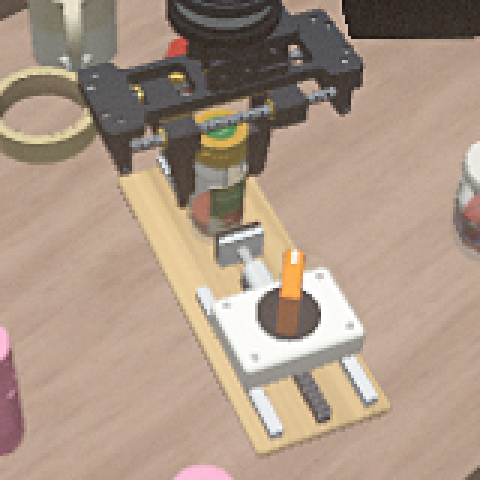

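View pics/w4.png

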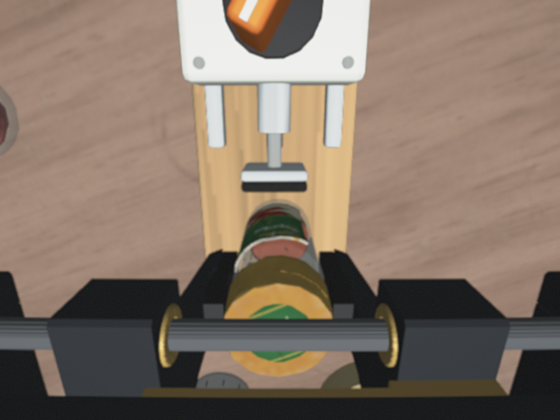

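Emit:
carry_out:
  targets: "0.4 5 0 0 0; 0.4 2 0 0 0; 0.4 1 0 0 0; 0.4 0 0 0 0; 0.4 0 0 0 0"

```text
clock: 8.12
tool_pos: [0.608, -0.0655, 0.234]
eef_rot: [0.118, 0.697, -0.118, 0.697]
contact_force: [-0.7, -0.9, 0.8]
opening: 0.463
```

Emit:
carry_out:
  targets: "0.4 1 0 0 0; 0.4 0 0 0 0; 0.4 0 0 0 0"

```text
clock: 8.37
tool_pos: [0.6081, -0.0655, 0.2339]
eef_rot: [0.118, 0.697, -0.118, 0.698]
contact_force: [-2.9, -0.9, 8.3]
opening: 0.466
```

Emit:
carry_out:
  targets: "0.6 0 0 0 0; 0.7 0 0 0 0; 1 0 0 0 0; 1 0 0 0 0; 1 0 0 0 0; 1 0 0 0 0; 1 0 0 0 0; 1 0 0 0 0; 1 0 0 0 0"

```text
clock: 9.12
tool_pos: [0.608, -0.0654, 0.2328]
eef_rot: [0.118, 0.697, -0.118, 0.697]
contact_force: [-0.4, -0.1, 0.3]
opening: 1.0
```

Emit:
carry_out:
  targets: "1 -15 0 0 0; 1 -25 0 0 0; 1 -25 0 0 0; 1 -25 0 0 0; 1 -10 0 0 0; 1 0 0 -20 0; 1 0 0 -30 0; 1 0 0 -30 0; 1 0 0 -20 0; 1 0 0 0 0; 1 0 0 0 0; 1 0 0 0 0"

```text
clock: 10.12
tool_pos: [0.5143, -0.0329, 0.3331]
eef_rot: [0.118, 0.697, -0.118, 0.698]
contact_force: [1.1, 0.4, -0.4]
opening: 1.0
```

```bash
python3 - <<'E'
from h import *
plan((.492,-.025,.234),41.06)
s=r.get_state(); p,d=eyes.snapshot('wrist'); cv2.imwrite('pics/w5.png',p); np.save('pics/w5.npy',d)
p2,d2=eyes.snapshot('scene'); cv2.imwrite('pics/s5.png',p2);np.save('pics/s5.npy',d2)
p3,d3=eyes.snapshot('top'); cv2.imwrite('pics/t5.png',p3);np.save('pics/t5.npy',d3)
import pickle; pickle.dump(s,open('pics/st5.pkl','wb'))
E
```

```text
clk 10.12 pos [ 0.5143 -0.0329  0.3331] x [ 1.4e-03 -2.0e-04 -1.0e+00] yaw 70.78 q [ 0.42  0.75 -0.74  1.95  0.75  0.74  0.46] op 1.0 F [ 1.06  0.4  -0.44] M [ 0.086 -0.171  0.02 ]
shift mm [ 99.1   0.1 -23.8]
turn(rad)  0.5187 alt -2.623
```

View pics/w5.png

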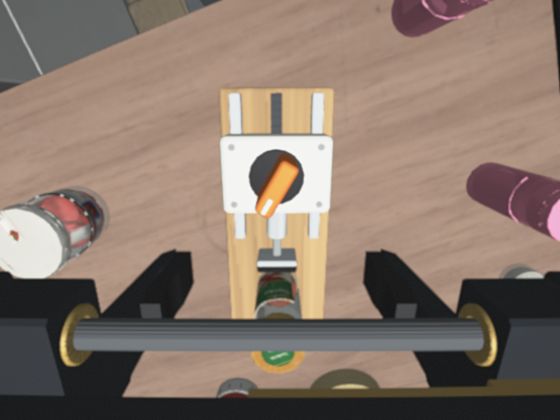

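View pics/s5.png

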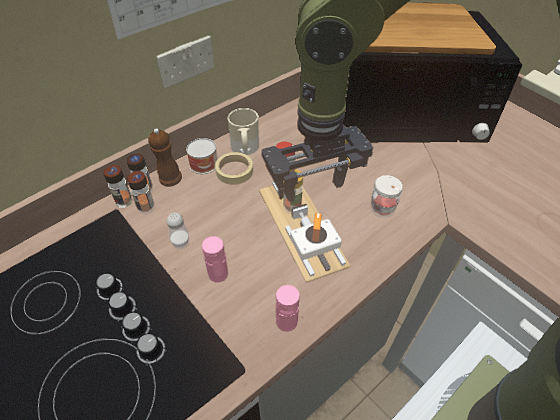

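```bash
python3 - <<'E'
from h import *
import pickle
s=pickle.load(open('pics/st5.pkl','rb')); C=cloud('wrist',np.load('pics/w5.npy'),s); z=C[...,2]; im=cv2.imread('pics/w5.png')
f=lambda m:cv2.minAreaRect((C[m][:,:2]*1000).astype(np.float32))
u=np.array([.9453,-.3262]);v=np.array([.3262,.9453])
br=(z>.097)&(z<.108)&(C[...,0]<.53)&(abs(C[...,1]+.025)<.05); print('bar',br.sum(),f(br),np.median(z[br]))
bl=(z>.053)&(z<.059)&(C[...,0]<.535)&(C[...,0]>.42)&(C[...,1]>-.1)&(C[...,1]<.05)
L=C[bl][:,:2]@u*1000; W=C[bl][:,:2]@v*1000
print('block u',np.percentile(L,[.5,1,50,97,99,99.5]).round(1),'v',np.percentile(W,[.5,99.5]).round(1))
hsv=cv2.cvtColor(im,cv2.COLOR_BGR2HSV)
bd=(z>.008)&(z<.02)&(hsv[...,0]<28)&(hsv[...,1]>90)&(C[...,0]>.38)&(C[...,1]<.08)&(C[...,1]>-.16)
print('board u min',np.percentile(C[bd][:,:2]@u*1000,[.2,1]).round(1),'v',np.percentile(C[bd][:,:2]@v*1000,[.5,99.5]).round(1))
pd=(z>.05)&(z<.0595)&(abs(C[...,:2]@v-(.492*v[0]-.025*v[1]))<.02)&(C[...,:2]@u*1000>535)&(C[...,:2]@u*1000<600)
print('pad top u',np.percentile(C[pd][:,:2]@u*1000,[1,5,50,95,99]).round(1))
yl=(z>.11)&(z<.126)&(hsv[...,1]>120); print('cap',yl.sum(),f(yl))
Ct=cloud('top',np.load('pics/t5.npy'))
E
```

```text
bar 1204 ((492.7831115722656, -27.44443702697754), (14.191642761230469, 42.173179626464844), 40.9839973449707) 0.10353340765669455
block u [442.4 442.5 467.9 504.4 506.1 506.3] v [ 89.9 179.6]
board u min [404.1 404.9] v [ 84.5 186.1]
pad top u [551.4 551.7 558.8 582.3 587.7]
cap 591 ((616.5179443359375, -68.9945068359375), (38.75645446777344, 20.84825897216797), 71.04670715332031)
```

Emit:
carry_out:
  targets: "1 0 -1.6 -12 0; 1 0 0 -10.5 0; 1 0 0 0 0.124; 1 0 0 0 0.124; 1 0 0 0 0.124; 1 0 0 0 0.124; 1 0 0 0 0.023; 1 15 0 0 0; 1 20 0 0 0; 1 10 0 0 0; 1 0 0 0 0; 1 0 0 0 0; 1 0 0 0 0"

```text
clock: 11.35
tool_pos: [0.4921, -0.0266, 0.2883]
eef_rot: [0.293, 0.644, -0.292, 0.644]
contact_force: [0.7, 0.3, 0.8]
opening: 1.0
```

```bash
python3 - <<'E'
from h import *
plan((.4925,-.027,.2315),40.98)
s=r.get_state(); p,d=eyes.snapshot('wrist'); cv2.imwrite('pics/w6.png',p)
C=cloud('wrist',d,s);z=C[...,2]
br=(z>.098)&(z<.108)&(abs(C[...,0]-.49)<.04)&(abs(C[...,1]+.025)<.04)
print('bar',br.sum(),cv2.minAreaRect((C[br][:,:2]*1000).astype(np.float32)),np.median(z[br]))
plan((.4925,-.027,.2315),40.98)
E
```

```text
clk 11.35 pos [ 0.4921 -0.0266  0.2883] x [ 8.e-04  3.e-04 -1.e+00] yaw 41.12 q [ 0.27  0.76 -0.51  2.05  0.74  0.52 -0.07] op 1.0 F [0.68 0.32 0.75] M [ 0.037 -0.113 -0.015]
shift mm [56.8 -0.   0.6]
turn(rad)  0.0024 alt -3.139
bar 1622 ((492.3565368652344, -26.92949867248535), (13.799423217773438, 41.65022659301758), 40.472511291503906) 0.1035400244522167
clk 11.4 pos [ 0.4921 -0.0266  0.2885] x [ 1.3e-03  2.0e-04 -1.0e+00] yaw 41.11 q [ 0.27  0.76 -0.51  2.05  0.74  0.52 -0.07] op 0.999 F [-0.21  0.3   0.55] M [ 0.038 -0.122  0.043]
shift mm [57.  -0.   0.5]
turn(rad)  0.0022 alt -3.139
```

View pics/w6.png

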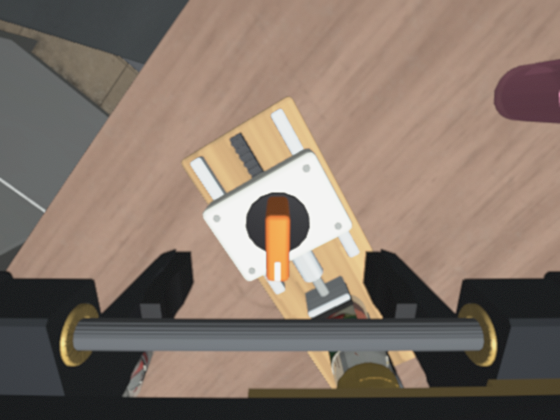

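Emit:
carry_out:
  targets: "1 12 0 0.5 0; 1 20 0 0 0; 1 15 0 0 0; 1 8 0 0 0; 1 1 0 0 0; 1 0 0 0 0; 0.3 0 0 0 0; 0.3 0 0 0 0; 0.3 0 0 0 0; 0.3 0 0 0 0; 0.3 0 0 0 0; 0.3 0 0 0 0; 0.05 0 0 0 0; 0.05 0 0 0 0; 0.05 0 0 0 0; 0.05 0 0 0 0; 0.05 0 0 0 0; 0.05 0 0 0 0"
  force: 50

```text
clock: 12.9
tool_pos: [0.4922, -0.027, 0.2318]
eef_rot: [0.293, 0.644, -0.293, 0.644]
contact_force: [1.2, 1.0, -0.2]
opening: 0.153
```

```bash
python3 - <<'E'
from h import *
plan((.4925,-.027,.2315),40.98)
E
```

```text
clk 12.9 pos [ 0.4922 -0.027   0.2318] x [ 2.e-04  1.e-04 -1.e+00] yaw 41.08 q [ 0.2   0.85 -0.38  2.08  0.87  0.38 -0.18] op 0.153 F [ 1.22  0.96 -0.18] M [ 0.06  -0.137 -0.024]
shift mm [0.3 0.2 0.2]
turn(rad)  0.0018 alt -3.14
```

Emit:
carry_out:
  targets: "0.05 0 0.72 1.25 0.12; 0.05 0 0.86 1.15 0.12; 0.05 0 0.99 1.04 0.12; 0.05 0 1.11 0.92 0.12; 0.05 0 1.21 0.78 0.12; 0.05 0 1.3 0.62 0.12; 0.05 0 0 0 0; 0.05 0 0 0 0"

```text
clock: 13.57
tool_pos: [0.5001, -0.0298, 0.2318]
eef_rot: [-0.5, -0.5, 0.5, -0.5]
contact_force: [-0.9, 0.2, -0.4]
opening: 0.152
```

```bash
cat >> h.py <<'E'
def kn():
    st=r.get_state(); m=R.from_quat(st['eef_rot']).as_matrix(); y=np.degrees(np.arctan2(m[1,1],m[0,1]))
    u=np.array([.9453,-.3262]);v=np.array([.3262,.9453]); p=st['tool_pos'][:2]*1000
    th=0.523+np.radians((41.08-y)%360)
    print('clk %.2f th %.3f u %.2f (want %.2f) v %.2f z %.4f'%(st['clock'],th,p@u,474.05+12*(th-.523),p@v,st['tool_pos'][2]),'Fuv',(st['contact_force'][:2]@u).round(2),(st['contact_force'][:2]@v).round(2),'Fz',st['contact_force'][2].round(2),'M',st['moment'].round(3),'q7',st['q'][6].round(2),'q5',st['q'][4].round(2),'alpha',(y+19.07).round(1))
E
python3 -c "
from h import *
kn()"
```

```text
clk 13.57 th 1.240 u 482.49 (want 482.66) v 134.93 z 0.2318 Fuv -0.93 -0.15 Fz -0.4 M [-0.049  0.002 -0.155] q7 -0.62 q5 0.6 alpha 19.1
```

Emit:
carry_out:
  targets: "0.05 0 1.36 0.47 0.12; 0.05 0 1.41 0.3 0.12; 0.05 0 1.43 0.14 0.12; 0.05 0 1.44 -0.04 0.12; 0.05 0 1.42 -0.21 0.12; 0.05 0 0 0 0; 0.05 0 0 0 0"

```text
clock: 14.15
tool_pos: [0.5067, -0.0322, 0.2318]
eef_rot: [-0.625, -0.331, 0.625, -0.33]
contact_force: [-1.5, -0.0, 1.4]
opening: 0.154
```

```bash
python3 - <<'E'
from h import *
kn()
p2,d2=eyes.snapshot('scene'); cv2.imwrite('pics/s7.png',p2[130:290,220:380].repeat(4,0).repeat(4,1)[:600])
s=r.get_state();p2,d2=eyes.snapshot('wrist'); cv2.imwrite('pics/w7.png',p2)
kn()
E
```

```text
clk 14.15 th 1.838 u 489.47 (want 489.83) v 134.86 z 0.2318 Fuv -1.42 -0.5 Fz 1.41 M [ 0.045  0.234 -0.174] q7 -0.96 q5 0.34 alpha -15.2
clk 14.25 th 1.839 u 489.47 (want 489.85) v 134.79 z 0.2318 Fuv -1.04 -0.41 Fz 1.53 M [ 0.105  0.255 -0.143] q7 -0.96 q5 0.34 alpha -15.3
```

View pics/s7.png

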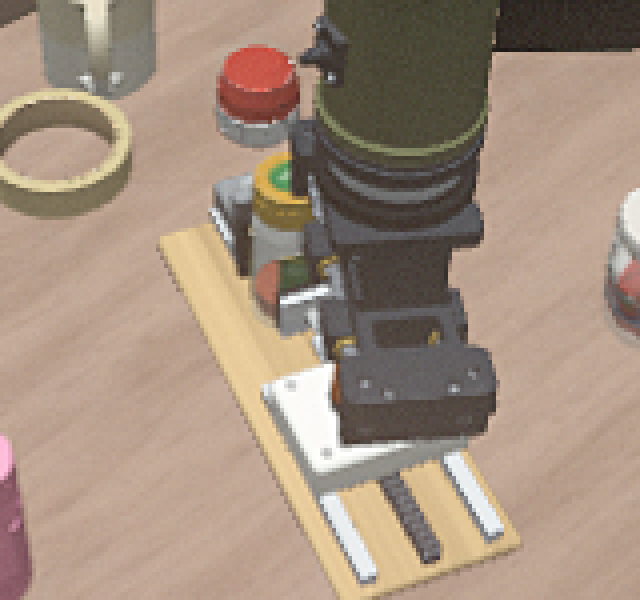

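View pics/w7.png

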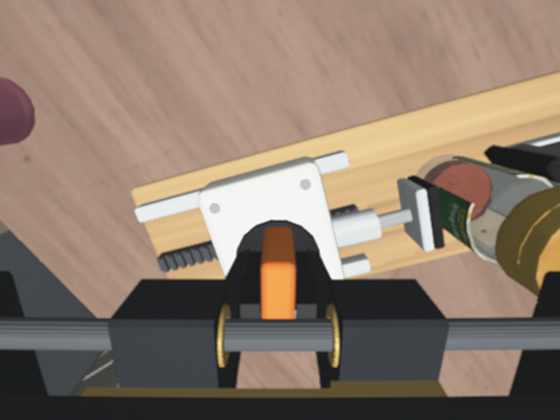

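Emit:
carry_out:
  targets: "0.05 0 0.7 -0.19 0.06; 0.05 0 0.68 -0.23 0.06; 0.05 0 0.66 -0.27 0.06; 0.05 0 0 0 0; 0.05 0 0 0 0"

```text
clock: 14.67
tool_pos: [0.5087, -0.0329, 0.2318]
eef_rot: [-0.652, -0.273, 0.653, -0.272]
contact_force: [-2.4, 0.4, 2.1]
opening: 0.155
```

```bash
cat > k.py <<'E'
from h import *
import sys
kn()
Ms=[r.get_state()['moment'][2]]
for i in range(3):
    p,d=eyes.snapshot('wrist'); Ms.append(r.get_state()['moment'][2])
print('Mz',np.mean(Ms).round(4),np.round(Ms,3))
s=r.get_state();p,d=eyes.snapshot('wrist');cv2.imwrite(f'pics/k{sys.argv[1]}.png',p)
C=cloud('wrist',d,s);u=np.array([.9453,-.3262]);v=np.array([.3262,.9453])
hsv=cv2.cvtColor(p,cv2.COLOR_BGR2HSV)
m=(C[...,2]>.115)&(C[...,2]<.126)
if m.sum()>50: print('cap',m.sum(),'u edges',np.percentile(C[m][:,:2]@u*1000,[1,50,99]).round(1),'v',np.percentile(C[m][:,:2]@v*1000,[1,99]).round(1))
E
python3 k.py 1
```

```text
clk 14.67 th 2.020 u 491.56 (want 492.01) v 134.85 z 0.2318 Fuv -2.34 -0.42 Fz 2.05 M [ 0.158  0.48  -0.111] q7 -1.06 q5 0.26 alpha -25.6
Mz -0.0584 [-0.111 -0.049 -0.034 -0.039]
cap 3877 u edges [477.4 587.2 597.2] v [122. 156.]
```

View pics/k1.png

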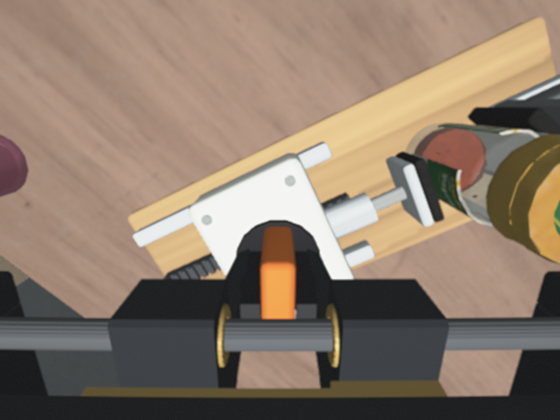

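Emit:
carry_out:
  targets: "0.05 0 0.63 -0.31 0.06; 0.05 0 0.62 -0.36 0.06; 0.05 0 0 0 0"

```text
clock: 15.12
tool_pos: [0.5101, -0.0333, 0.2318]
eef_rot: [-0.668, -0.232, 0.668, -0.232]
contact_force: [-3.5, 0.6, 3.0]
opening: 0.154
```

```bash
python3 k.py 2
```

```text
clk 15.12 th 2.143 u 493.02 (want 493.49) v 134.93 z 0.2318 Fuv -3.48 -0.58 Fz 3.0 M [0.198 0.63  0.031] q7 -1.13 q5 0.2 alpha -32.7
Mz -0.0555 [ 0.031 -0.086 -0.063 -0.104]
cap 5599 u edges [480.3 591.  603.2] v [122.  156.9]
```

Emit:
carry_out:
  targets: "0.05 0 0.6 -0.39 0.06; 0.05 0 0.58 -0.43 0.06; 0.05 0 0 0 0"

```text
clock: 15.57
tool_pos: [0.5114, -0.0337, 0.2318]
eef_rot: [-0.68, -0.191, 0.681, -0.191]
contact_force: [-3.4, 2.1, 3.5]
opening: 0.16
```

```bash
python3 k.py 3
```

```text
clk 15.57 th 2.263 u 494.44 (want 494.93) v 134.93 z 0.2318 Fuv -3.87 0.86 Fz 3.53 M [ 0.366  0.817 -0.02 ] q7 -1.19 q5 0.15 alpha -39.5
Mz -0.085 [-0.02  -0.058 -0.117 -0.145]
cap 8400 u edges [489.5 595.5 610.6] v [121.4 156.9]
```

View pics/k3.png

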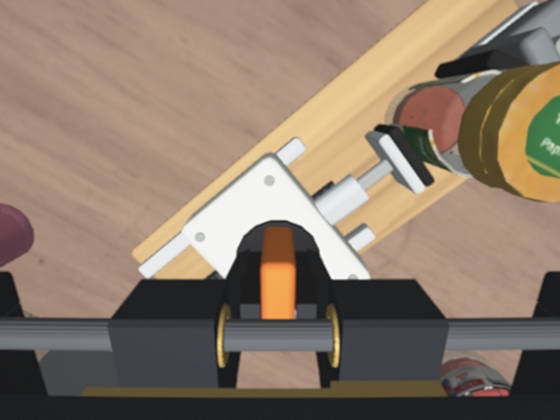

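```bash
cat > k.py <<'E'
from h import *
import sys
from scipy.optimize import least_squares
u=np.array([.9453,-.3262]);v=np.array([.3262,.9453])
def meas(s,p,d,verbose=1):
    C=cloud('wrist',d,s)*1000;U=C[...,:2]@u;V=C[...,:2]@v;Z=C[...,2];o={}
    hsv=cv2.cvtColor(p,cv2.COLOR_BGR2HSV)
    m=(Z>117)&(Z<126)&(U>565)&(U<660)&(hsv[...,1]>80)
    if m.sum()>200:
        # boundary by v-bins: min-u
        pts=[]
        for b in np.arange(118,153,1.):
            k=m&(V>=b)&(V<b+1)
            if k.sum()>3: pts.append((np.min(U[k]),b+.5))
        pts=np.array(pts)
        f=least_squares(lambda c:np.hypot(pts[:,0]-c[0],pts[:,1]-c[1])-20.8,[pts[:,0].min()+21,135],loss='soft_l1',f_scale=.5)
        o['jar_u'],o['jar_v']=f.x.round(2); o['n']=len(pts)
    g=hsv[...,1]<60
    b=(Z>52.5)&(Z<58.5)&g&(hsv[...,2]>140)&(U<s['tool_pos'][:2]@u*1000+45)&(U>s['tool_pos'][:2]@u*1000)&(np.abs(V-135)<40)
    e=[]
    for bb in np.arange(95,175,1.):
        k=b&(V>=bb)&(V<bb+1)
        if k.sum()>4: e.append(U[k].max())
    o['blk_front']=np.round(np.median(e),2) if e else None; 
    t=s['tool_pos'][:2]@u*1000
    q=(Z>50)&(Z<60)&(U>t+65)&(U<t+95)&(np.abs(V-135)<17)&g
    w=q&(hsv[...,2]>150)
    lo=[]
    for bb in np.arange(119,151,1.):
        k=w&(V>=bb)&(V<bb+1)
        if k.sum()>1: lo.append(U[k].min())
    o['pad_back']=np.round(np.median(lo),2) if lo else None
    if lo and e: o['gap']=round(o['pad_back']-o['blk_front'],2)
    return o
if __name__=='__main__':
    kn(); ss=[r.get_state()]; 
    for i in range(3):
        s=r.get_state(); p,d=eyes.snapshot('wrist'); ss.append(r.get_state()); print(meas(s,p,d))
    print('Mz',np.round([a['moment'][2] for a in ss],3),'Fu',np.round([a['contact_force'][:2]@u for a in ss],2))
    cv2.imwrite(f'pics/k{sys.argv[1]}.png',p); np.save(f'pics/k{sys.argv[1]}.npy',d)
E
python3 k.py 4
```

```text
clk 15.77 th 2.261 u 494.45 (want 494.91) v 134.92 z 0.2318 Fuv -3.6 0.31 Fz 4.07 M [ 0.422  0.913 -0.089] q7 -1.19 q5 0.15 alpha -39.5
{'jar_u': np.float64(605.35), 'jar_v': np.float64(137.13), 'n': 34, 'blk_front': np.float64(528.17), 'pad_back': np.float64(572.71), 'gap': np.float64(44.54)}
{'jar_u': np.float64(605.37), 'jar_v': np.float64(137.22), 'n': 34, 'blk_front': np.float64(528.12), 'pad_back': np.float64(572.74), 'gap': np.float64(44.62)}
{'jar_u': np.float64(605.36), 'jar_v': np.float64(137.31), 'n': 34, 'blk_front': np.float64(528.15), 'pad_back': np.float64(572.74), 'gap': np.float64(44.59)}
Mz [-0.089 -0.132 -0.051 -0.05 ] Fu [-3.6  -4.74 -5.81 -5.33]
```

Emit:
carry_out:
  targets: "0.05 0 0.55 -0.46 0.06; 0.05 0 0.53 -0.49 0.06; 0.05 0 0 0 0"

```text
clock: 16.17
tool_pos: [0.5128, -0.0342, 0.2318]
eef_rot: [-0.691, -0.15, 0.691, -0.15]
contact_force: [-4.6, 1.9, 3.9]
opening: 0.148
```

```bash
python3 k.py 5
```

```text
clk 16.17 th 2.384 u 495.89 (want 496.38) v 134.98 z 0.2318 Fuv -4.98 0.27 Fz 3.88 M [ 0.467  0.983 -0.039] q7 -1.26 q5 0.09 alpha -46.5
{'jar_u': np.float64(607.0), 'jar_v': np.float64(137.16), 'n': 35, 'blk_front': np.float64(529.67), 'pad_back': np.float64(574.19), 'gap': np.float64(44.52)}
{'jar_u': np.float64(606.97), 'jar_v': np.float64(137.23), 'n': 35, 'blk_front': np.float64(529.57), 'pad_back': np.float64(574.19), 'gap': np.float64(44.62)}
{'jar_u': np.float64(606.95), 'jar_v': np.float64(137.22), 'n': 35, 'blk_front': np.float64(529.64), 'pad_back': np.float64(574.19), 'gap': np.float64(44.55)}
Mz [-0.039 -0.049 -0.138 -0.083] Fu [-4.98 -4.43 -4.97 -5.33]
```

Emit:
carry_out:
  targets: "0.05 0 0.5 -0.52 0.06; 0.05 0 0.46 -0.55 0.06; 0.05 0 0 0 0"

```text
clock: 16.57
tool_pos: [0.5141, -0.0346, 0.2318]
eef_rot: [-0.698, -0.108, 0.699, -0.108]
contact_force: [-4.2, 2.3, 4.2]
opening: 0.153
```

```bash
python3 k.py 6
```

```text
clk 16.57 th 2.504 u 497.30 (want 497.82) v 135.04 z 0.2318 Fuv -4.71 0.83 Fz 4.25 M [ 0.473  1.039 -0.068] q7 -1.32 q5 0.04 alpha -53.4
{'jar_u': np.float64(608.41), 'jar_v': np.float64(137.3), 'n': 35, 'blk_front': np.float64(531.06), 'pad_back': np.float64(575.61), 'gap': np.float64(44.55)}
{'jar_u': np.float64(608.43), 'jar_v': np.float64(137.34), 'n': 35, 'blk_front': np.float64(531.12), 'pad_back': np.float64(575.62), 'gap': np.float64(44.5)}
{'jar_u': np.float64(608.44), 'jar_v': np.float64(137.31), 'n': 35, 'blk_front': np.float64(531.08), 'pad_back': np.float64(575.62), 'gap': np.float64(44.54)}
Mz [-0.068 -0.09  -0.093 -0.019] Fu [-4.71 -5.31 -5.05 -5.41]
```

View pics/k6.png

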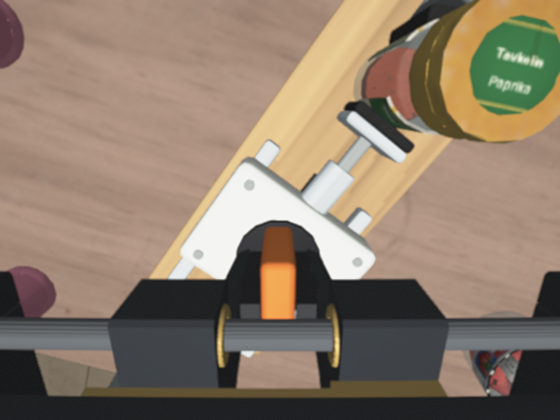

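Emit:
carry_out:
  targets: "0.05 0 0.43 -0.58 0.06; 0.05 0 0.39 -0.6 0.06; 0.05 0 0 0 0"

```text
clock: 16.97
tool_pos: [0.5155, -0.035, 0.2318]
eef_rot: [-0.704, -0.066, 0.704, -0.066]
contact_force: [-5.0, 1.8, 3.5]
opening: 0.156
```

```bash
python3 k.py 7
```

```text
clk 16.97 th 2.624 u 498.70 (want 499.26) v 135.08 z 0.2318 Fuv -5.28 0.08 Fz 3.5 M [ 0.466  1.071 -0.023] q7 -1.39 q5 -0.02 alpha -60.2
{'jar_u': np.float64(609.05), 'jar_v': np.float64(137.09), 'n': 35, 'blk_front': np.float64(532.59), 'pad_back': np.float64(576.17), 'gap': np.float64(43.58)}
{'jar_u': np.float64(609.03), 'jar_v': np.float64(137.12), 'n': 35, 'blk_front': np.float64(532.56), 'pad_back': np.float64(576.18), 'gap': np.float64(43.62)}
{'jar_u': np.float64(609.06), 'jar_v': np.float64(137.12), 'n': 35, 'blk_front': np.float64(532.55), 'pad_back': np.float64(576.18), 'gap': np.float64(43.63)}
Mz [-0.023 -0.007 -0.119 -0.12 ] Fu [-5.28 -4.45 -4.7  -4.64]
```

Emit:
carry_out:
  targets: "0.05 0 0.36 -0.63 0.06; 0.05 0 0.32 -0.65 0.06; 0.05 0 0 0 0"

```text
clock: 17.37
tool_pos: [0.5168, -0.0354, 0.2318]
eef_rot: [-0.706, -0.024, 0.707, -0.024]
contact_force: [-4.0, 1.8, 4.4]
opening: 0.153
```

```bash
python3 k.py 8
```

```text
clk 17.37 th 2.743 u 500.11 (want 500.70) v 135.13 z 0.2318 Fuv -4.39 0.4 Fz 4.42 M [0.517 1.027 0.03 ] q7 -1.46 q5 -0.07 alpha -67.1
{'jar_u': np.float64(609.23), 'jar_v': np.float64(137.16), 'n': 35, 'blk_front': np.float64(533.98), 'pad_back': np.float64(576.15), 'gap': np.float64(42.17)}
{'jar_u': np.float64(609.28), 'jar_v': np.float64(137.09), 'n': 35, 'blk_front': np.float64(534.01), 'pad_back': np.float64(576.13), 'gap': np.float64(42.12)}
{'jar_u': np.float64(609.27), 'jar_v': np.float64(137.05), 'n': 35, 'blk_front': np.float64(534.09), 'pad_back': np.float64(576.14), 'gap': np.float64(42.05)}
Mz [ 0.03  -0.032 -0.032  0.004] Fu [-4.39 -5.51 -4.62 -5.8 ]
```

Emit:
carry_out:
  targets: "0.25 0 0 0 0; 0.35 0 0 0 0; 0.5 0 0 0 0; 0.5 0 0 0 0; 0.5 0 0 0 0; 0.5 0 0 0 0; 0.5 0 0 0 0"

```text
clock: 18.1
tool_pos: [0.5174, -0.0358, 0.2318]
eef_rot: [0.707, 0.024, -0.707, 0.024]
contact_force: [-0.4, -0.1, 0.2]
opening: 0.499
```

```bash
python3 k.py 9
```

```text
clk 18.10 th 2.743 u 500.78 (want 500.69) v 134.89 z 0.2318 Fuv -0.37 -0.19 Fz 0.24 M [0.065 0.024 0.054] q7 -1.45 q5 -0.07 alpha -67.0
{'jar_u': np.float64(609.24), 'jar_v': np.float64(137.13), 'n': 35, 'blk_front': np.float64(534.1), 'pad_back': np.float64(576.17), 'gap': np.float64(42.07)}
{'jar_u': np.float64(609.25), 'jar_v': np.float64(137.04), 'n': 35, 'blk_front': np.float64(533.96), 'pad_back': np.float64(576.16), 'gap': np.float64(42.2)}
{'jar_u': np.float64(609.2), 'jar_v': np.float64(137.08), 'n': 35, 'blk_front': np.float64(533.97), 'pad_back': np.float64(576.14), 'gap': np.float64(42.17)}
Mz [ 0.054  0.022  0.029 -0.018] Fu [-0.37  0.36  0.18  0.12]
```

View pics/k9.png

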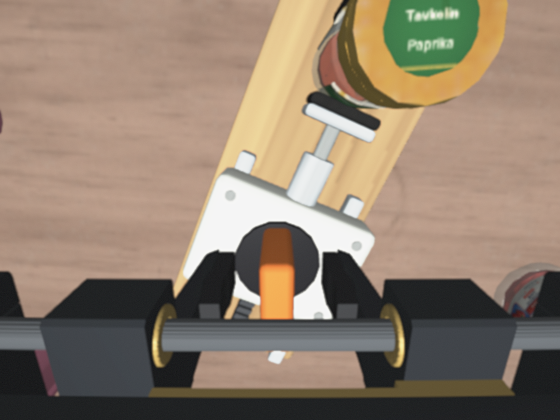

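Emit:
carry_out:
  targets: "0.5 -12 0 0 0; 0.5 -25 0 0 0; 0.5 -30 0 0 0; 0.5 -30 0 0 0; 0.5 -30 0 0 0; 0.5 -15 0 0 0; 0.5 0 0 0 0; 0.5 0 0 0 0; 0.5 0 0 0 0"

```text
clock: 19.0
tool_pos: [0.5167, -0.0357, 0.3729]
eef_rot: [-0.706, -0.024, 0.707, -0.024]
contact_force: [0.4, 0.5, -0.4]
opening: 0.499
```

```bash
python3 - <<'E'
from h import *
import k
plan(None); s=r.get_state(); p,d=eyes.snapshot('wrist'); print(k.meas(s,p,d)); cv2.imwrite('pics/wf.png',p)
p,d=eyes.snapshot('scene'); cv2.imwrite('pics/sf.png',p)
C=cloud('scene',d)
for n,(a,b),o in (('jam',(388,185),(.4733,-.2291)),('salt',(174,217),(.7001,.1833)),('timer',(284,148),(.7446,-.1584))):
    print(n,np.nanmedian(C[b-2:b+3,a-2:a+3].reshape(-1,3),0).round(4),o)
E
```

```text
clk 19.0 pos [ 0.5167 -0.0357  0.3729] x [-0.0017  0.     -1.    ] yaw -86.1 q [-0.06  0.6   0.06  1.93 -0.06  0.62 -1.46] op 0.499 F [ 0.39  0.47 -0.41] M [0.04  0.043 0.041]
{'jar_u': np.float64(609.39), 'jar_v': np.float64(137.21), 'n': 35, 'blk_front': np.float64(533.39), 'pad_back': np.float64(576.3), 'gap': np.float64(42.91)}
jam [ 0.4728 -0.229   0.0843] (0.4733, -0.2291)
salt [0.6995 0.1837 0.0888] (0.7001, 0.1833)
timer [0.5184 0.0441 0.3137] (0.7446, -0.1584)
```

View pics/sf.png

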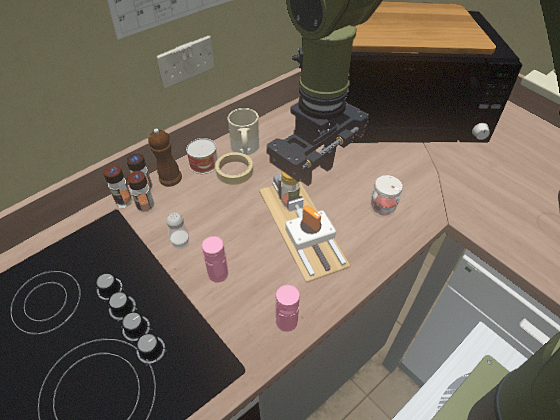

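View pics/wf.png

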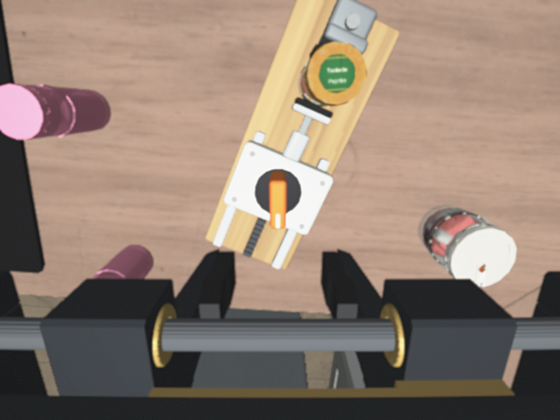

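```bash
python3 - <<'E'
from h import *
import k
for i in range(3):
    s=r.get_state(); p,d=eyes.snapshot('wrist'); print(k.meas(s,p,d))
C=cloud('wrist',d,s);z=C[...,2]
br=(z>.098)&(z<.108)&(abs(C[...,0]-.515)<.04)&(abs(C[...,1]+.035)<.04)
q=cv2.minAreaRect((C[br][:,:2]*1000).astype(np.float32)); print(q, np.array(q[0])@k.u)
bl=(z>.053)&(z<.059)&(abs(C[...,0]-.517)<.06)&(abs(C[...,1]+.035)<.06)
L=C[bl][:,:2]@k.u*1000; L=L[L<545];print('block u',np.percentile(L,[.3,1,99,99.7]).round(1))
E
```

```text
{'jar_u': np.float64(609.43), 'jar_v': np.float64(137.19), 'n': 35, 'blk_front': np.float64(533.35), 'pad_back': np.float64(576.28), 'gap': np.float64(42.93)}
{'jar_u': np.float64(609.38), 'jar_v': np.float64(137.19), 'n': 35, 'blk_front': np.float64(533.4), 'pad_back': np.float64(576.32), 'gap': np.float64(42.92)}
{'jar_u': np.float64(609.27), 'jar_v': np.float64(137.22), 'n': 35, 'blk_front': np.float64(533.38), 'pad_back': np.float64(576.2), 'gap': np.float64(42.82)}
((518.0996704101562, -35.27367401123047), (41.606895446777344, 13.566156387329102), 4.20027494430542) 501.2658909011841
block u [469.2 469.9 533.1 533.5]
```

```bash
python3 - <<'E'
from h import *
p,d=eyes.snapshot('top'); C=cloud('top',d)
for n,(a,b) in (('timer',(355,143)),('jam',(390,265)),('salt',(201,160))): print(n,np.nanmedian(C[b-2:b+3,a-2:a+3].reshape(-1,3),0).round(4))
print(r.finish_job()); print(r.get_state()['contact_force'])
E
```

```text
timer [ 0.744  -0.1653  0.0546]
jam [ 0.471  -0.2326  0.0838]
salt [0.6986 0.1753 0.0874]
the job is handed in; nothing more can be done
None
the job is handed in; nothing more can be done
```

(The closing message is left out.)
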